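# Sweep the wine corks into the counting tray and shut its lid

## Robot

A 6-joint arm with a two-finger parallel gripper is mounted at the origin on a cart in front of the work surface, level with it; the furniture and walls round the work are solid. World frame = base frame: x ahead of the robot, y to its left, z up, the work surface at z = 0. Lengths are in m, angles in rad, forces in N, time in s.
With the tool pointing down it reaches from about 0.375 to 0.975 m from the base axis. Payload 3.8 kg.
Tool frame: the origin (TCP) lies midway between the tips of the shut fingers; the grasp point (between the pads) lies 19 mm behind it; z points along the fingers, y is the direction in which the jaws open and shut (so a half turn about z gives the same grasp; the last joint's range is limited). The gripper opens to 85 mm and grips with 20 to 120 N. Pads are 22 mm wide; open, the fingers measure 114 mm over their backs; the gripper's body (76 mm by 85 mm) begins 54 mm behind the grasp point. The pads swing forward as they close: fully open they stand 13 mm farther back than shut.
Start: joints at [-1.196, 0.264, 1.604, -0, 1.274, -0.037], TCP at [0.27, -0.619, 0.231] pointing down, gripper open.
Joint ranges: [-2.63, 2.63], [-0.94, 2.18], [0.31, 2.57], [-1.31, 4.45], [0, 2.66], [-2.55, 2.55]. Speed limits (rad/s): [2.57, 2.57, 3.14, 3.14, 3.14, 3.14].

## Interface

Orientations are given as a rotation vector (axis times angle).
In Python, from workcell import bot gives the robot as it stands.
- The arm moves only by the shell command python3 -m inch 'ROWS' [FORCE]. ROWS is JSON, a list of rows, each an object of numbers: "dx", "dy", "dz": the shift along the tool's x, y, z in m; "ax", "ay", "az": the turn, a rotation vector about the tool's x, y, z in degrees; "fingers": the opening, from -1 (shut) to 1 (fully open). A call has 1 to 20 rows; each row is the pose to reach, as a shift and turn from the pose measured when the call began, along the tool's axes at that moment; what a row does not reach only later rows make up. A row lasts 1/8 s, in which the tool goes at most 62.5 mm and 10.7 degrees, less where a joint would pass 70% of its speed; a pose out of reach is approached as far as the arm can. A call with a gripper value outside its range is refused whole. The fingers move at their own pace and stop on an object; FORCE is the grip in N (left out, the last holds). Time passes only in rows, so rows that repeat a pose let the fingers close. It gives the time, the measured TCP pose, the force and the opening at its end, in the units of the state.
- bot.read_state(): the state, without advancing time (a new reading comes with each control period).
- bot.read_camera(name): name is "scene" or "side" or "wrist"; returns (picture, depth): 480x640x3 uint8, blue, green, red; 480x640 float32, m along the optical axis (not along the pixel's ray), 0 where there is no reading.
- bot.get_calibration(name): a dict with "intrinsics" (3x3 intrinsics, pixels), "view" (4x4, takes a point from world to camera coordinates). Camera axes: x right, y down, z forward; pixel columns grow to the right and rows downward; lengths in m; the calibration is good to about 2 mm. A picture is of the moment at which its call begins: read the wrist's pose just before it. get_calibration takes no time and is no camera call; for the wrist camera it gives the pose at the moment of the call.
- bot.finish_job(): hands the job in, once; it reports no verdict.
Trained networks look in the newest picture that a camera, given by its name, has taken for a name from the list of things; names that differ only in an ending like _2 or _b are one class to them, and where a whole thing is asked for, a point or a joint stands for the part that bears it (a point fixed in the world has none). Each returns a list of dicts, best first, with "p" (0 to 1); they miss things now and then, are a little off and sometimes report something else, mostly with a low value. They report only what shows in the picture. A call takes as long as a camera call. They do not tell look-alikes from the thing itself.
- bot.masks_of(camera, thing): "region" (480x640 bool, what is visible of it) and "box" ([left, top, right, bottom] in pixels, round what is visible of it).
The state is a dict: "time": time; "q": joint angles; "joint_vel": joint speeds; "joint_torque": joint torques, N m; "tool_pos": TCP position; "tcp_rot": TCP orientation; "wrist_force": force on the tool from outside, world axes, zero at the start; "torque": the same for the moment, N m; "width": opening from 0.0 (shut) to 1.0 (fully open).
Only numpy, scipy, OpenCV 4.12 (cv2) and the standard library are available. Lean on these libraries where they do the work, as an engineer would, in place of code of your own. Each camera call takes 0.05 s, during which the arm holds its last target. There are 200 camera calls.

## Task

Two wine corks lie one behind the other in one lane of the white counting tray. Sweep both along their lane into the trough at the end of the tray, without lifting them off the tray, then shut the blue hinged lid fully over them. Leave the metal bottle stopper standing where it is in the other lane.

Things in the scene. Friction and masses are not known exactly. Their poses are not given: they have to be found in the camera images.
- tray: White tray fixed to the worktop, 150x204x52 mm (x,y,z); origin under its centre, z up. Sweep goes along its +y. Deck 38 mm high, y -96 to 34; then open trough to y 96, full width, floor 4 mm high. Outer walls 6 mm thick, 52 mm high; a rib as high and thick, x=0, y -96 to 32, parts the deck into two 66 mm lanes centred x=-36 and 36. Lid hinge: y 100, z 52, along x, on the far end wall.
- tray_lid (a joint): Blue trough lid's angle, rad: 0 shut flat on the rim, 1.57 upright, up to 2.0 leaning back off the trough; starts 1.65-1.95. Plate 150 mm wide, 5 thick, reaching 70 mm from the hinge; mid tab reaching 80. Light damped hinge (0.015 N m): stays near upright; pushed from beyond the tray's far end (tray -y) 35 degrees or more forward of upright, it falls shut in about 1 s.
- cork_a: Wine cork lying on its side on the deck, 23 mm diameter, 44 mm long along its own x axis, roughly across the lane; it rolls easily. Origin: middle of the cork. It is the rear cork, farther from the trough, in the same lane as cork_b. It weighs 15 g.
- cork_b: The same kind of cork, lying 28 to 34 mm ahead of cork_a on the trough side, in the same lane. Origin: middle of the cork.
- stopper: Grey metal bottle stopper, 25 mm diameter, 49 mm high, standing upright near the middle of the other lane. Origin: centre of its underside, on the deck; z up.
Things that resemble listed ones, but are neither listed nor needed, are in the scene too. Leave any red look-alike of the cork_a alone. Leave any purple look-alike of the cork_b alone.

How it is judged:
On the way:
1. both corks lie in the trough while the lid is still open (y of cork_a in the frame of tray between 0.038 and 0.098 m and z of each of cork_a, cork_b in the frame of tray below 0.045 m and x of cork_a in the frame of tray between -0.075 and 0.075 m and y of cork_b in the frame of tray between 0.038 and 0.098 m and x of cork_b in the frame of tray between -0.075 and 0.075 m and value of joint tray_lid above 0.6 rad), for 0.2 s.
At the end, for the whole second after the job is handed in: Both corks lie at rest in the trough, the lid is shut (within 0.1 rad), and the stopper stands upright (within 0.2 rad) within 20 mm of where it started (y of cork_a in the frame of tray between 0.038 and 0.098 m and z of each of cork_a, cork_b in the frame of tray below 0.045 m and x of cork_a in the frame of tray between -0.075 and 0.075 m and y of cork_b in the frame of tray between 0.038 and 0.098 m and x of cork_b in the frame of tray between -0.075 and 0.075 m and value of joint tray_lid below 0.1 rad and distance of stopper from where it was at the start of the episode below 0.02 m and angle between stopper's own z axis and vertical below 0.2 rad and linear speed of each of cork_a, cork_b below 0.03 m/s); the robot touches nothing.
It fails at once if a cork is lifted off the tray (its middle more than 95 mm above the tray's underside) (z of any of cork_a, cork_b in the frame of tray above 0.095 m).
It fails at once if the stopper is pushed more than 20 mm away or tipped over (distance of stopper from where it was at the start of the episode above 0.02 m or angle between stopper's own z axis and vertical above 0.5 rad).
It also fails if it takes over 35 s, if anything falls off the work surface, if the arm or the gripper's body presses on something with over 40 N, if the wrist force passes 120 N, or if a joint passes its speed limit or range.

## Working session

There is one attempt and no reset: what is moved stays moved. The work goes in short steps, Python scripts to look and compute and a shell command to move; the robot and the scene stay as the last step left them, time stands still between calls to the robot, and variables do not carry over. Pictures are saved under pics/ and viewed, about 8 in all and at most 12, crops included, and the job is handed in when it is done.

```bash
mkdir -p pics; cat > h.py <<'E'
import numpy as np, cv2
from workcell import bot
def cal(c):
    k=bot.get_calibration(c); return np.array(k["intrinsics"]),np.array(k["view"])
def pts(c,d,mask):
    K,V=cal(c); v,u=np.nonzero(mask&(d>0)); z=d[v,u]
    p=np.stack([(u-K[0,2])*z/K[0,0],(v-K[1,2])*z/K[1,1],z,np.ones_like(z)])
    return (np.linalg.inv(V)@p)[:3].T
def proj(c,P):
    K,V=cal(c); P=np.atleast_2d(P); q=(V@np.c_[P,np.ones(len(P))].T)[:3]; q=K@q; return (q[:2]/q[2]).T
E
python3 - <<'E'
from h import *
ims=[]
for c in ["scene","side"]:
    im,d=bot.read_camera(c); ims.append(im); cv2.imwrite(f"pics/{c}0.png",im); np.save(f"pics/{c}0.npy",d)
    for t in ["tray","tray_lid","cork_a","stopper"]:
        for r in bot.masks_of(c,t):
            P=pts(c,d,r["region"])
            if len(P): print(c,t,round(r["p"],2),r["box"],np.median(P,0).round(3),P.min(0).round(3),P.max(0).round(3))
s=bot.read_state(); print(s["time"],s["tool_pos"],s["tcp_rot"],s["width"])
E
```

```text
scene cork_a 0.8 [323.2, 312.6, 355.7, 345.1] [0.387 0.162 0.019] [0.367 0.14  0.002] [0.413 0.176 0.025]
scene cork_a 0.77 [322.1, 190.5, 348.4, 206.9] [ 0.495 -0.066  0.056] [ 0.471 -0.115  0.034] [ 0.532 -0.046  0.062]
scene cork_a 0.74 [240.6, 315.9, 269.0, 347.9] [0.486 0.209 0.019] [0.466 0.19  0.002] [0.514 0.22  0.024]
scene cork_a 0.73 [316.7, 200.1, 343.6, 214.1] [ 0.489 -0.035  0.055] [ 0.467 -0.055  0.036] [ 0.512 -0.025  0.063]
scene stopper 0.88 [369.3, 183.9, 387.5, 216.5] [ 0.427 -0.073  0.068] [ 0.417 -0.095  0.036] [ 0.443 -0.065  0.087]
side tray 0.5 [340.8, 173.1, 352.4, 191.0] [ 0.426 -0.072  0.077] [ 0.415 -0.081  0.056] [0.439 0.081 0.129]
side tray 0.37 [287.6, 182.4, 379.5, 225.2] [0.437 0.075 0.09 ] [ 0.363 -0.21  -0.001] [0.563 0.095 0.131]
side tray_lid 0.81 [288.4, 182.8, 378.3, 222.9] [0.437 0.076 0.091] [ 0.363 -0.136 -0.   ] [0.55  0.095 0.131]
side cork_a 0.65 [271.6, 276.8, 310.6, 299.7] [0.487 0.21  0.018] [0.465 0.193 0.   ] [0.512 0.222 0.025]
side cork_a 0.65 [347.7, 261.8, 372.3, 283.5] [0.388 0.163 0.018] [ 0.366  0.119 -0.   ] [0.414 0.176 0.025]
side stopper 0.43 [340.4, 171.7, 354.1, 190.4] [ 0.426 -0.073  0.077] [ 0.415 -0.289 -0.   ] [0.44  0.081 0.13 ]
0.5 [ 0.2701435  -0.61852947  0.2312236 ] [-3.07516147e+00 -6.42216674e-01 -1.90699235e-05] 0.99651090793088
```

View pics/scene0.png

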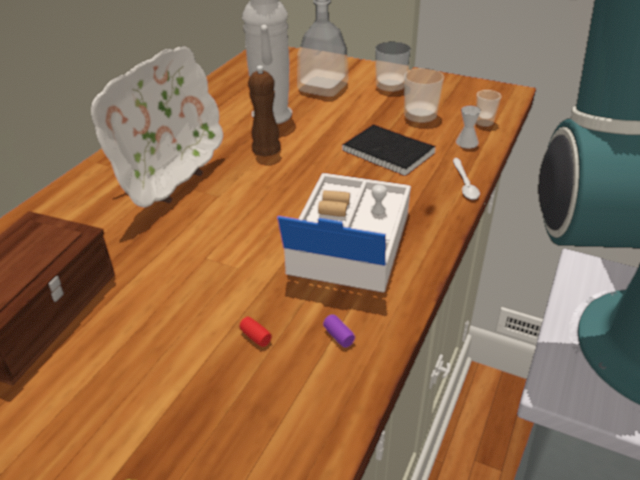

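View pics/side0.png

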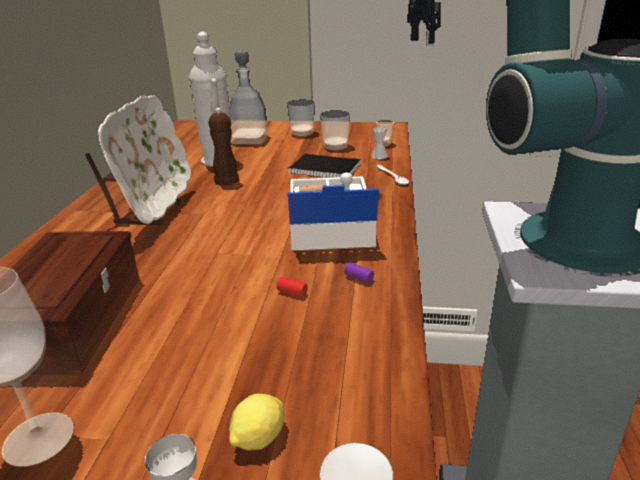

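The scene shows the tray at about (350,230), with the blue lid up at its near end. Two tan corks lie in the left lane at (335,198) and (330,208), and the stopper is in the right lane at (378,200). The look-alikes are a red cork at (256,331) and a purple one at (339,331), both on the table, so I leave those. The side picture shows the lid's outer face at (333,205). Next I fit the tray pose.

```bash
cat > fit.py <<'E'
from h import *
from scipy.optimize import minimize
d=np.load("pics/scene0.npy"); im=cv2.imread("pics/scene0.png")
P=pts("scene",d,np.ones_like(d,bool)); hsv=cv2.cvtColor(im,cv2.COLOR_BGR2HSV)
v,u=np.nonzero(d>0); H=hsv[v,u]
roi=(P[:,0]>.3)&(P[:,0]<.65)&(P[:,1]>-.22)&(P[:,1]<.15)
white=roi&(H[:,1]<60)&(H[:,2]>120)&(P[:,2]>.046)&(P[:,2]<.057)
R=P[white]; print(len(R)); print(cv2.minAreaRect(R[:,:2].astype(np.float32)*1000))
blue=roi&(H[:,0]>100)&(H[:,0]<125)&(H[:,1]>150)
B=P[blue]; 
c=np.median(B,0); _,_,vt=np.linalg.svd(B-c); print("lid med",c.round(3),B.min(0).round(3),B.max(0).round(3),"normal",vt[2].round(3))
# fit rim by distance to rim outlines
def loc(p,X): 
    c,s=np.cos(p[2]),np.sin(p[2]); D=X[:,:2]-p[:2]; return np.c_[c*D[:,0]+s*D[:,1],-s*D[:,0]+c*D[:,1]]
def cost(p):
    L=loc(p,R); x,y=np.abs(L[:,0]),L[:,1]
    dx=np.maximum(np.abs(x-72)-3,0) if 0 else np.maximum(np.abs(x-.072)-.003,0)
    dx=np.hypot(dx,np.maximum(np.abs(y)-.102,0)); 
    dy=np.hypot(np.maximum(np.abs(np.abs(y)-.099)-.003,0),np.maximum(x-.075,0))
    dr=np.hypot(np.maximum(x-.003,0),np.maximum(y-.032,0))
    return np.minimum(np.minimum(np.minimum(dx,dy),dr),.01).mean()+ .0
best=min((minimize(cost,[.46+a,-.03+b,t],method="Nelder-Mead",options=dict(initial_simplex=[[.46+a,-.03+b,t],[.47+a,-.03+b,t],[.46+a,-.02+b,t],[.46+a,-.03+b,t+.1]])) for a in(-.02,0,.02) for b in (-.03,0,.03) for t in (-.4,-.15,.1,.35)),key=lambda r:r.fun)
print(best.x.round(4),best.fun); p=best.x
for n,m in [("corks",[.492,-.05,0]),("stopper",[.428,-.073,0])]: print(n,loc(p,np.array([m])).round(4))
L=loc(p,B); print("lid local y",np.percentile(L[:,1],[2,50,98]),"x",L[:,0].min(),L[:,0].max())
E
python3 fit.py
```

```text
1386
((456.7706298828125, -34.572608947753906), (150.0708465576172, 213.1066436767578), 9.494915008544922)
lid med [0.435 0.076 0.091] [0.365 0.056 0.055] [0.509 0.095 0.129] normal [-0.162  0.962 -0.221]
[ 0.4565 -0.0336  0.168 ] 0.0007691291927377976
corks [[ 0.0322 -0.0221]]
stopper [[-0.0347 -0.034 ]]
lid local y [0.1035033  0.11137973 0.11885513] x -0.07367848346329232 0.07188981157971093
```

```bash
cat >> h.py <<'E'
from scipy.spatial.transform import Rotation as Ro
T=np.array([.4565,-.0336]); yaw=.168
def w(x,y,z): 
    c,s=np.cos(yaw),np.sin(yaw); return np.array([T[0]+c*x-s*y,T[1]+s*x+c*y,z])
def shift(g,ty=None):
    s=bot.read_state(); R=Ro.from_rotvec(s["tcp_rot"]); c,sn=np.cos(yaw),np.sin(yaw)
    Rt=Ro.from_matrix(np.c_[[-sn,c,0],[c,sn,0],[0,0,-1]])
    return (R.inv().apply(g-s["tool_pos"])*1000).round(1),(R.inv()*Rt).as_rotvec(degrees=True).round(1)
def local(P):
    P=np.atleast_2d(P); c,s=np.cos(yaw),np.sin(yaw); D=P[:,:2]-T; return np.c_[c*D[:,0]+s*D[:,1],-s*D[:,0]+c*D[:,1],P[:,2]]
E
python3 - <<'E'
from h import *
print(shift(w(.036,-.076,.231)))
d=np.load("pics/scene0.npy"); P=pts("scene",d,np.ones_like(d,bool))
a=np.array([.27,-.619]);b=w(.036,-.076,0)[:2];t=np.clip((P[:,:2]-a)@(b-a)/((b-a)@(b-a)),0,1)
dist=np.linalg.norm(P[:,:2]-a-t[:,None]*(b-a),axis=1)
for r in (.08,.14,.2): 
    m=(dist<r)&(P[:,2]<.5); q=P[m]; i=q[:,2].argmax(); print(r,q[i].round(3))
E
```

```text
(array([ 4.215e+02, -3.790e+02,  3.000e-01]), array([ -0.,  -0., -76.]))
0.08 [ 0.43  -0.079  0.087]
0.14 [ 0.221 -0.715  0.203]
0.2 [ 0.221 -0.715  0.203]
```

```bash
python3 -m inch '[{"dx":0.04,"dy":-0.036,"az":-7,"fingers":-0.5},{"dx":0.08,"dy":-0.072,"az":-14,"fingers":-0.5},{"dx":0.12,"dy":-0.108,"az":-21,"fingers":-0.5},{"dx":0.16,"dy":-0.144,"az":-28,"fingers":-0.5},{"dx":0.2,"dy":-0.18,"az":-35,"fingers":-0.5},{"dx":0.24,"dy":-0.216,"az":-42,"fingers":-0.5},{"dx":0.28,"dy":-0.252,"az":-49,"fingers":-0.5},{"dx":0.32,"dy":-0.288,"az":-56,"fingers":-0.5},{"dx":0.36,"dy":-0.324,"az":-63,"fingers":-0.5},{"dx":0.4,"dy":-0.36,"az":-70,"fingers":-0.5},{"dx":0.4215,"dy":-0.379,"az":-76,"fingers":-0.5},{"dx":0.4215,"dy":-0.379,"az":-76,"fingers":-0.5},{"dx":0.4215,"dy":-0.379,"az":-76,"fingers":-0.5}]'
python3 - <<'E'
from h import *
s=bot.read_state(); print(s["time"],s["width"],local(s["tool_pos"]),shift(w(.036,-.076,.045)))
im,d=bot.read_camera("wrist"); cv2.imwrite("pics/wrist1.png",im); np.save("pics/wrist1.npy",d)
for t in ["cork_a","stopper"]:
    for r in bot.masks_of("wrist",t):
        P=local(pts("wrist",d,r["region"])); print(t,r["p"],r["box"],np.median(P,0).round(4),*np.percentile(P,[3,97],axis=0).round(4))
P=pts("wrist",d,np.ones_like(d,bool)); R=P[(abs(P[:,2]-.052)<.003)]; L=local(R); print(len(L),np.percentile(L,[1,99],axis=0).round(4))
m=(L[:,1]<.02)&(L[:,1]>-.09)&(abs(L[:,0])<.02); print("rib x",L[m,0].min(),L[m,0].max(), L[m,0].mean())
E
```

```text
0.5 0.99651090793088 [[-0.28153937 -0.54553351  0.2312236 ]] (array([ 421.5, -379. ,  186.3]), array([ -0.,  -0., -76.]))
1796 [[-0.5319 -0.6817  0.0491]
 [-0.0876 -0.4338  0.055 ]]invalid input at $[0]: expected keys dx, dy, dz, ax, ay, az, fingers
Traceback (most recent call last):
ValueError: zero-size array to reduction operation minimum which has no identity
```

View pics/wrist1.png

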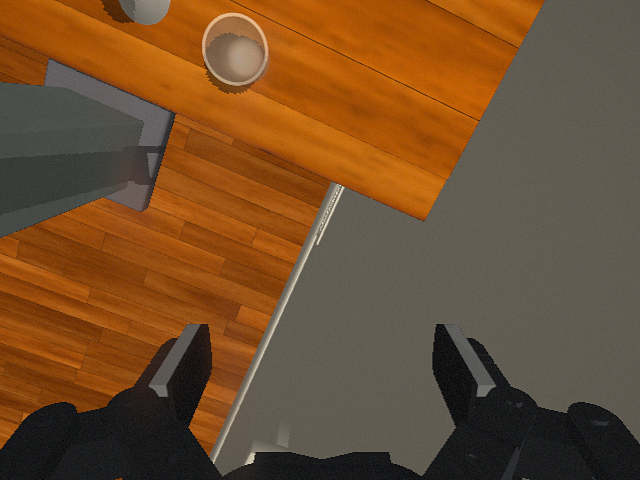

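The move was refused because every row needs all seven keys. The wrist picture was therefore taken at the start pose, and shows only the table edge and a small cup at (235,48). I'll resend the move with full rows.

```bash
python3 -m inch '[{"dx":0.04,"dy":-0.036,"dz":0,"ax":0,"ay":0,"az":-7,"fingers":-0.5},{"dx":0.08,"dy":-0.072,"dz":0,"ax":0,"ay":0,"az":-14,"fingers":-0.5},{"dx":0.12,"dy":-0.108,"dz":0,"ax":0,"ay":0,"az":-21,"fingers":-0.5},{"dx":0.16,"dy":-0.144,"dz":0,"ax":0,"ay":0,"az":-28,"fingers":-0.5},{"dx":0.2,"dy":-0.18,"dz":0,"ax":0,"ay":0,"az":-35,"fingers":-0.5},{"dx":0.24,"dy":-0.216,"dz":0,"ax":0,"ay":0,"az":-42,"fingers":-0.5},{"dx":0.28,"dy":-0.252,"dz":0,"ax":0,"ay":0,"az":-49,"fingers":-0.5},{"dx":0.32,"dy":-0.288,"dz":0,"ax":0,"ay":0,"az":-56,"fingers":-0.5},{"dx":0.36,"dy":-0.324,"dz":0,"ax":0,"ay":0,"az":-63,"fingers":-0.5},{"dx":0.4,"dy":-0.36,"dz":0,"ax":0,"ay":0,"az":-70,"fingers":-0.5},{"dx":0.4215,"dy":-0.379,"dz":0,"ax":0,"ay":0,"az":-76,"fingers":-0.5},{"dx":0.4215,"dy":-0.379,"dz":0,"ax":0,"ay":0,"az":-76,"fingers":-0.5},{"dx":0.4215,"dy":-0.379,"dz":0,"ax":0,"ay":0,"az":-76,"fingers":-0.5}]'
python3 - <<'E'
from h import *
s=bot.read_state(); print(s["time"],s["width"],local(s["tool_pos"]),shift(w(.036,-.076,.045)))
im,d=bot.read_camera("wrist"); cv2.imwrite("pics/wrist2.png",im); np.save("pics/wrist2.npy",d)
for t in ["cork_a","stopper"]:
    for r in bot.masks_of("wrist",t):
        P=local(pts("wrist",d,r["region"])); print(t,r["p"],r["box"],np.median(P,0).round(4),*np.percentile(P,[3,97],axis=0).round(4))
P=pts("wrist",d,np.ones_like(d,bool)); R=P[(abs(P[:,2]-.052)<.003)]; L=local(R); print(len(L),np.percentile(L,[1,99],axis=0).round(4))
m=(L[:,1]<.02)&(L[:,1]>-.09)&(abs(L[:,0])<.02); print("rib x",L[m,0])
E
```

```text
time: 2.28
tool_pos: [0.5045, -0.103, 0.2313]
tcp_rot: [2.029, 2.398, -0.001]
wrist_force: [0.3, -0.3, -0.0]
width: 0.25
2.275 0.2501644860438293 [[ 0.03573173 -0.07643325  0.23133503]] (array([  0.5,   0.3, 186.3]), array([-0. ,  0. , -0.1]))
cork_a 0.86 [293.4, 161.9, 348.0, 194.3] [ 0.0338 -0.0437  0.0584] [ 0.0134 -0.0551  0.0519] [ 0.0538 -0.0341  0.0607]
cork_a 0.59 [288.2, 119.9, 346.3, 152.0] [ 0.0316 -0.0136  0.0583] [ 0.0113 -0.0255  0.049 ] [ 0.052  -0.0035  0.0609]
stopper 0.6 [210.2, 155.0, 250.1, 194.0] [-0.0324 -0.039   0.0814] [-0.044  -0.0506  0.043 ] [-0.0244 -0.0301  0.0856]
7393 [[-0.0752 -0.2314  0.0491]
 [ 0.3174  0.079   0.0548]]
rib x [-0.00346311 -0.00179652 -0.00104045 ...  0.00170228 -0.00058499
  0.00114044]
```

View pics/wrist2.png

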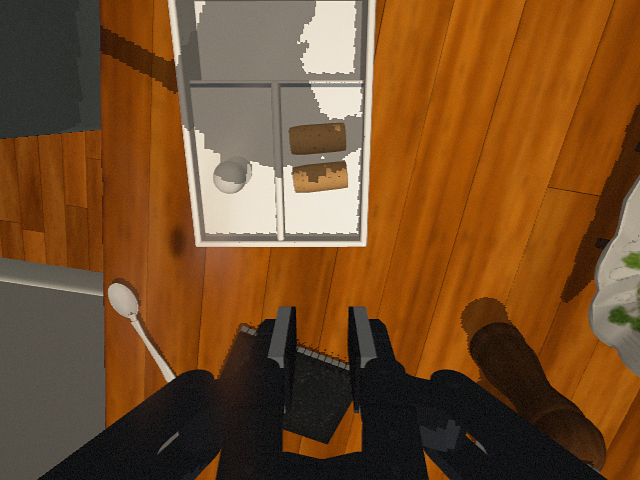

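The wrist picture (4th viewed) confirms the choice. The rear cork is at (320,177), the front cork at (317,137), and the stopper at (231,175) is in the other lane. I check the rear wall and then go down behind the rear cork.

```bash
python3 - <<'E'
from h import *
d=np.load("pics/wrist2.npy"); L=local(pts("wrist",d,np.ones_like(d,bool)))
L=L[(abs(L[:,2]-.052)<.003)&(abs(L[:,0])<.09)&(L[:,1]>-.12)]
m=(L[:,1]<-.085)&(abs(L[:,0])<.06)&(abs(L[:,0])>.01); print("rear wall y",np.percentile(L[m,1],[2,50,98]))
m=(abs(L[:,1])<.06)&(L[:,0]>.06); print("right wall x",np.percentile(L[m,0],[2,50,98]))
m=(abs(L[:,1])<.06)&(abs(L[:,0])<.015); print("rib x",np.percentile(L[m,0],[2,50,98]))
E
python3 -m inch '[{"dx":0,"dy":0,"dz":0.06,"ax":0,"ay":0,"az":0,"fingers":-0.5},{"dx":0,"dy":0,"dz":0.11,"ax":0,"ay":0,"az":0,"fingers":-0.5},{"dx":0,"dy":0,"dz":0.135,"ax":0,"ay":0,"az":0,"fingers":-0.5},{"dx":0,"dy":0,"dz":0.151,"ax":0,"ay":0,"az":0,"fingers":-0.5},{"dx":0,"dy":0,"dz":0.151,"ax":0,"ay":0,"az":0,"fingers":-0.5}]'
```

```text
rear wall y [-0.10546385 -0.10238443 -0.09996665]
right wall x [0.06812959 0.07087339 0.07386309]
rib x [-0.00373175 -0.00045449  0.01343721]
time: 3.05
tool_pos: [0.5035, -0.1041, 0.0795]
tcp_rot: [-2.031, -2.395, 0.002]
wrist_force: [-0.3, -0.3, 0.5]
width: 0.249
```

```bash
python3 -m inch '[{"dx":0.001,"dy":0.001,"dz":0.015,"ax":0,"ay":0,"az":0,"fingers":-0.5},{"dx":0.001,"dy":0.001,"dz":0.028,"ax":0,"ay":0,"az":0,"fingers":-0.5},{"dx":0.001,"dy":0.001,"dz":0.036,"ax":0,"ay":0,"az":0,"fingers":-0.5},{"dx":0.001,"dy":0.001,"dz":0.036,"ax":0,"ay":0,"az":0,"fingers":-0.5}]'
python3 - <<'E'
from h import *
print(local(bot.read_state()["tool_pos"]))
for c in ["scene"]:
    im,d=bot.read_camera(c); cv2.imwrite(f"pics/{c}3.png",cv2.resize(im[150:300,260:460],(800,600)))
E
```

```text
time: 3.55
tool_pos: [0.5036, -0.1027, 0.0426]
tcp_rot: [-2.03, -2.394, 0.003]
wrist_force: [0.6, 0.9, -0.2]
width: 0.247
[[ 0.0348465  -0.07595175  0.0426024 ]]
```

View pics/scene3.png

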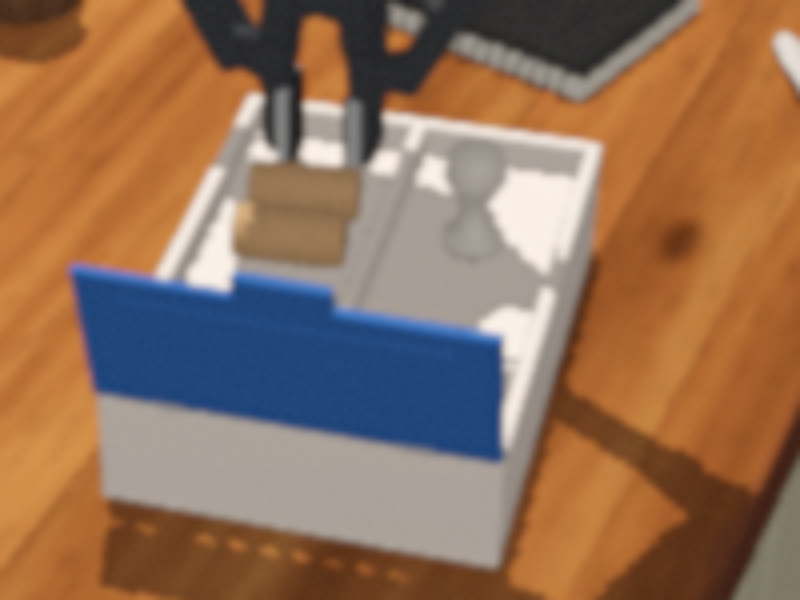

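The crop (5th viewed) shows both fingertips, at (285,150) and (360,155), inside the lane behind the rear cork and clear of the rear wall. Now the sweep.

```bash
python3 -m inch '[{"dx":0.008,"dy":0,"dz":0,"ax":0,"ay":0,"az":0,"fingers":-0.5},{"dx":0.015,"dy":0,"dz":0,"ax":0,"ay":0,"az":0,"fingers":-0.5},{"dx":0.022,"dy":0,"dz":0,"ax":0,"ay":0,"az":0,"fingers":-0.5},{"dx":0.029,"dy":0,"dz":0,"ax":0,"ay":0,"az":0,"fingers":-0.5},{"dx":0.036,"dy":0,"dz":0,"ax":0,"ay":0,"az":0,"fingers":-0.5},{"dx":0.043,"dy":0,"dz":0,"ax":0,"ay":0,"az":0,"fingers":-0.5},{"dx":0.05,"dy":0,"dz":0,"ax":0,"ay":0,"az":0,"fingers":-0.5},{"dx":0.057,"dy":0,"dz":0,"ax":0,"ay":0,"az":0,"fingers":-0.5},{"dx":0.064,"dy":0,"dz":0,"ax":0,"ay":0,"az":0,"fingers":-0.5},{"dx":0.071,"dy":0,"dz":0,"ax":0,"ay":0,"az":0,"fingers":-0.5},{"dx":0.078,"dy":0,"dz":0,"ax":0,"ay":0,"az":0,"fingers":-0.5},{"dx":0.085,"dy":0,"dz":0,"ax":0,"ay":0,"az":0,"fingers":-0.5},{"dx":0.092,"dy":0,"dz":0,"ax":0,"ay":0,"az":0,"fingers":-0.5},{"dx":0.099,"dy":0,"dz":0,"ax":0,"ay":0,"az":0,"fingers":-0.5},{"dx":0.106,"dy":0,"dz":0,"ax":0,"ay":0,"az":0,"fingers":-0.5},{"dx":0.110,"dy":0,"dz":0,"ax":0,"ay":0,"az":0,"fingers":-0.5},{"dx":0.110,"dy":0,"dz":0,"ax":0,"ay":0,"az":0,"fingers":-0.5},{"dx":0.110,"dy":0,"dz":0,"ax":0,"ay":0,"az":0,"fingers":-0.5}]'
python3 - <<'E'
from h import *
print(local(bot.read_state()["tool_pos"]))
im,d=bot.read_camera("wrist"); a=im
im,d=bot.read_camera("scene"); cv2.imwrite("pics/c4.png",np.hstack([cv2.resize(a,(400,300)),cv2.resize(im[150:300,260:460],(400,300))]))
E
```

```text
time: 5.85
tool_pos: [0.4861, 0.0057, 0.0433]
tcp_rot: [-2.03, -2.395, 0.002]
wrist_force: [-0.4, -0.1, 0.8]
width: 0.253
[[0.03576098 0.03376098 0.04326432]]
```

View pics/c4.png

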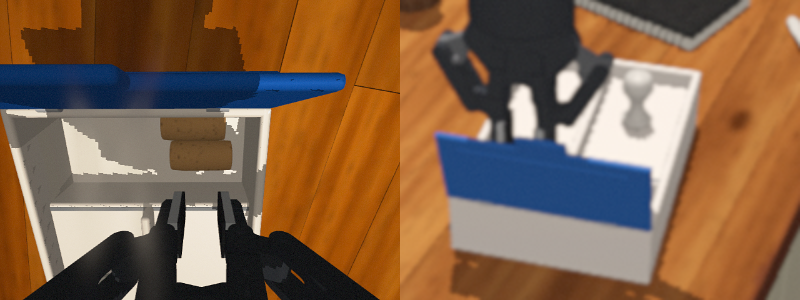

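The picture (6th viewed) shows both corks side by side on the trough floor, at (193,128) and (200,155) in the left half. The lid is still up and the stopper is standing. I lift clear and go beyond the far end.

```bash
python3 -m inch '[{"dx":-0.003,"dy":0,"dz":-0.04,"ax":0,"ay":0,"az":0,"fingers":-0.5},{"dx":-0.003,"dy":0,"dz":-0.09,"ax":0,"ay":0,"az":0,"fingers":-0.7},{"dx":-0.003,"dy":0,"dz":-0.14,"ax":0,"ay":0,"az":0,"fingers":-1},{"dx":0,"dy":0,"dz":-0.165,"ax":0,"ay":0,"az":0,"fingers":-1},{"dx":0.03,"dy":-0.01,"dz":-0.165,"ax":0,"ay":0,"az":0,"fingers":-1},{"dx":0.07,"dy":-0.02,"dz":-0.165,"ax":0,"ay":0,"az":0,"fingers":-1},{"dx":0.11,"dy":-0.03,"dz":-0.165,"ax":0,"ay":0,"az":0,"fingers":-1},{"dx":0.138,"dy":-0.035,"dz":-0.165,"ax":0,"ay":0,"az":0,"fingers":-1},{"dx":0.138,"dy":-0.035,"dz":-0.165,"ax":0,"ay":0,"az":0,"fingers":-1},{"dx":0.138,"dy":-0.035,"dz":-0.165,"ax":0,"ay":0,"az":0,"fingers":-1}]'
python3 - <<'E'
from h import *
print(local(bot.read_state()["tool_pos"]),shift(w(0,.168,.1)))
im,d=bot.read_camera("scene"); hsv=cv2.cvtColor(im,cv2.COLOR_BGR2HSV)
m=(hsv[...,0]>100)&(hsv[...,0]<125)&(hsv[...,1]>150); P=local(pts("scene",d,m)); P=P[(abs(P[:,0])<.09)&(abs(P[:,1]-.1)<.1)]
print("lid",np.percentile(P,[2,50,98],axis=0).round(3))
for r in bot.masks_of("scene","stopper"): print("stopper",r["p"],np.median(local(pts("scene",d,r["region"])),0).round(4))
E
```

```text
time: 7.2
tool_pos: [0.4297, 0.1355, 0.2084]
tcp_rot: [-2.031, -2.395, 0.003]
wrist_force: [1.1, 0.5, -0.1]
width: -0.004
[[0.00183504 0.17120815 0.20844478]] (array([ -3.2,  -1.6, 108.4]), array([-0.1, -0. , -0.2]))
lid [[-0.07   0.103  0.058]
 [-0.003  0.111  0.091]
 [ 0.068  0.119  0.123]]
stopper 0.86 [-0.036  -0.0344  0.0665]
stopper 0.38 [-0.0024  0.1113  0.0907]
```

```bash
python3 -m inch '[{"dx":0,"dy":0,"dz":0.04,"ax":0,"ay":0,"az":0,"fingers":-1},{"dx":0,"dy":0,"dz":0.08,"ax":0,"ay":0,"az":0,"fingers":-1},{"dx":0,"dy":0,"dz":0.108,"ax":0,"ay":0,"az":0,"fingers":-1},{"dx":-0.01,"dy":0,"dz":0.108,"ax":0,"ay":0,"az":0,"fingers":-1},{"dx":-0.025,"dy":0,"dz":0.108,"ax":0,"ay":0,"az":0,"fingers":-1},{"dx":-0.035,"dy":0,"dz":0.108,"ax":0,"ay":0,"az":0,"fingers":-1},{"dx":-0.042,"dy":0,"dz":0.108,"ax":0,"ay":0,"az":0,"fingers":-1},{"dx":-0.049,"dy":0,"dz":0.108,"ax":0,"ay":0,"az":0,"fingers":-1},{"dx":-0.056,"dy":0,"dz":0.108,"ax":0,"ay":0,"az":0,"fingers":-1},{"dx":-0.063,"dy":0,"dz":0.108,"ax":0,"ay":0,"az":0,"fingers":-1},{"dx":-0.07,"dy":0,"dz":0.108,"ax":0,"ay":0,"az":0,"fingers":-1},{"dx":-0.077,"dy":0,"dz":0.108,"ax":0,"ay":0,"az":0,"fingers":-1},{"dx":-0.084,"dy":0,"dz":0.108,"ax":0,"ay":0,"az":0,"fingers":-1},{"dx":-0.091,"dy":0,"dz":0.108,"ax":0,"ay":0,"az":0,"fingers":-1},{"dx":-0.098,"dy":0,"dz":0.108,"ax":0,"ay":0,"az":0,"fingers":-1},{"dx":-0.104,"dy":0,"dz":0.108,"ax":0,"ay":0,"az":0,"fingers":-1},{"dx":-0.108,"dy":0,"dz":0.108,"ax":0,"ay":0,"az":0,"fingers":-1},{"dx":-0.108,"dy":0,"dz":0.108,"ax":0,"ay":0,"az":0,"fingers":-1},{"dx":-0.108,"dy":0,"dz":0.108,"ax":0,"ay":0,"az":0,"fingers":-1}]'
python3 - <<'E'
from h import *
print(local(bot.read_state()["tool_pos"]))
im,d=bot.read_camera("scene"); hsv=cv2.cvtColor(im,cv2.COLOR_BGR2HSV)
m=(hsv[...,0]>100)&(hsv[...,0]<125)&(hsv[...,1]>150); P=local(pts("scene",d,m)); P=P[(abs(P[:,0])<.09)&(abs(P[:,1]-.08)<.1)]
print("lid",np.percentile(P,[2,50,98],axis=0).round(3))
cv2.imwrite("pics/c5.png",cv2.resize(im[150:300,260:460],(600,450)))
E
```

```text
time: 9.68
tool_pos: [0.4471, 0.0286, 0.1004]
tcp_rot: [-2.032, -2.393, 0.003]
wrist_force: [0.2, -0.4, -0.7]
width: -0.002
[[0.00110708 0.06295071 0.10038044]]
lid [[-0.071  0.028  0.056]
 [-0.003  0.064  0.058]
 [ 0.068  0.094  0.061]]
```

View pics/c5.png

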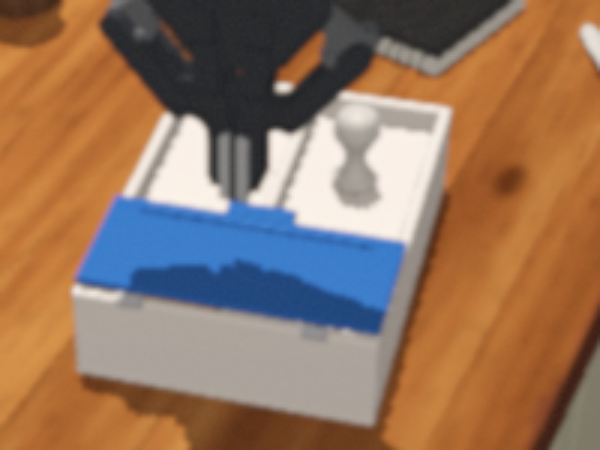

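The crop (7th viewed) shows the lid flat on the rim at (240,260), with the stopper standing at (355,155). I lift away and do the final check.

```bash
python3 -m inch '[{"dx":0,"dy":0,"dz":-0.04,"ax":0,"ay":0,"az":0,"fingers":-1},{"dx":0,"dy":0,"dz":-0.09,"ax":0,"ay":0,"az":0,"fingers":-1},{"dx":-0.02,"dy":0,"dz":-0.13,"ax":0,"ay":0,"az":0,"fingers":-1},{"dx":-0.05,"dy":0,"dz":-0.15,"ax":0,"ay":0,"az":0,"fingers":-1},{"dx":-0.05,"dy":0,"dz":-0.15,"ax":0,"ay":0,"az":0,"fingers":-1},{"dx":-0.05,"dy":0,"dz":-0.15,"ax":0,"ay":0,"az":0,"fingers":-1},{"dx":-0.05,"dy":0,"dz":-0.15,"ax":0,"ay":0,"az":0,"fingers":-1}]'
python3 - <<'E'
from h import *
im,d=bot.read_camera("scene"); hsv=cv2.cvtColor(im,cv2.COLOR_BGR2HSV)
m=(hsv[...,0]>100)&(hsv[...,0]<125)&(hsv[...,1]>150); P=local(pts("scene",d,m)); P=P[(abs(P[:,0])<.09)&(abs(P[:,1]-.06)<.06)&(P[:,2]<.1)]
A=np.c_[P[:,:2],np.ones(len(P))]; print("lid plane",np.linalg.lstsq(A,P[:,2],rcond=None)[0].round(4))
for r in bot.masks_of("scene","stopper"): print("stopper",r["p"],np.median(local(pts("scene",d,r["region"])),0).round(4))
for r in bot.masks_of("scene","cork_a"): print("cork",r["p"],r["box"])
s=bot.read_state(); print(s["time"],np.abs(s["joint_vel"]).max(),s["wrist_force"])
bot.finish_job()
E
```

```text
time: 10.6
tool_pos: [0.4545, -0.0198, 0.2488]
tcp_rot: [-2.029, -2.392, 0.005]
wrist_force: [0.1, -0.8, -0.6]
width: 0.0
lid plane [ 0.0006 -0.0068  0.0576]
stopper 0.84 [-0.0358 -0.0336  0.07  ]
cork 0.78 [323.4, 313.5, 355.7, 347.5]
cork 0.58 [242.5, 313.6, 267.9, 343.1]
10.75 0.007710010723717766 [0.26785786 0.25243265 0.29172611]
the job is handed in; nothing more can be done
```

I swept both corks along their lane into the trough with the partly closed fingers. I then pushed the blue lid over from beyond the far end until it fell shut, lifted clear, and handed the job in at about 10.8 s of the 35 s allowed.

- **Corks:** a wrist picture taken after the sweep, with the lid still open, showed both corks lying side by side on the trough floor. They are hidden under the lid now, so I could not check them again at the end.
- **Lid:** it measures flat, tilted about 0.007 rad, with its top 57 to 58 mm high.
- **Stopper:** it was standing in the 7th picture. Its measured position moved about 1 mm from before the lid was pushed, which is within the noise.
- **Look-alikes:** the red and purple corks are still where they were.
- **Disagreements and errors:** the scene and wrist cameras placed the tray about 3 mm apart along the sweep direction, and I worked between the two. My first move was refused because its rows lacked some keys, and nothing moved.

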